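# Free the seized length stop of the saw and push the profile home with it

## Robot

A 7-joint arm with a two-finger parallel gripper is mounted at the origin on the work surface. World frame = base frame: x ahead of the robot, y to its left, z up, the work surface at z = 0. Lengths are in m, angles in rad, forces in N, time in s.
With the tool pointing down it reaches from about 0.425 to 0.875 m from the base axis. Payload 4.7 kg.
Tool frame: the origin (TCP) lies on the centre line of the jaws, within the pads' length; the fingertips stand ahead of it and the grasp point (between the pads) lies 2 mm behind it (nose_length is the z of the fingertips in the tool frame, in m); z points along the fingers, y is the line along which they close (so a half turn about z gives the same grasp; the last joint's range is limited). The gripper opens to 87 mm and grips with 3 to 60 N. Pads are 19 mm wide; open, the fingers measure 117 mm over their backs; the gripper's body (75 mm by 190 mm) begins 51 mm behind the grasp point.
Start: joints at [1.234, 0.321, -0.07, 1.45, 0.023, 1.371, -0.057], TCP at [0.223, -0.61, 0.24] pointing down, gripper open.
Joint ranges: [-2.86, 2.86], [-0.3, 2.09], [-1.38, 1.24], [0.06, 2.45], [-1.56, 4.7], [0.09, 2.05], [-2.69, 2.69]. Speed limits (rad/s): [2.57, 2.57, 3.14, 3.14, 3.14, 3.14, 3.14].

## Interface

Orientations are given as a rotation vector (axis times angle).
In Python, from bench import * gives the robot as it stands.
- The arm moves only by the tool send_rows, never from a script. Its arguments are lists of equal length, an entry for each row: "xyz": the shift along the tool's x, y, z in mm, a list of three; "dr": the turn, a rotation vector about the tool's x, y, z in rad, a list of three. A call has exactly 10 rows; each row is the pose to reach, as a shift and turn from the pose commanded when the call began, along the tool's axes at that moment; what a row does not reach only later rows make up. A row lasts 1/12 s, in which the tool goes at most 41.7 mm and 7.16 degrees, less where a joint would pass 70% of its speed; a pose out of reach is approached as far as the arm can. A call with a gripper value outside its range is refused whole. "jaw" is the finger opening in mm, from 0 to 87, set as the call begins (left out, the last holds). The fingers move at their own pace and stop on an object; "grip_force" is the grip in N (left out, the last holds). Time passes only in rows, so rows that repeat a pose let the fingers close, or fill a call up. It gives the time, the measured TCP pose, the force, the opening and the grip force at its end, in the units of the state.
- get_state(): the state, without advancing time (a new reading comes with each control period).
- get_image(name): name is "scene" or "top" or "wrist"; returns the picture (480x640x3 uint8, red, green, blue); there is no depth.
- calibration(name): a dict with "vfov" (degrees; the focal length in pixels is half the picture's height over the tangent of half this angle, whatever the lens; pixels are square), "cx", "cy" (the principal point, pixels), "rvec" (rotation vector, rad) and "tvec" (3), from world to camera coordinates, as OpenCV has them; the wrist camera has in their place "hand_eye" (4x4, takes a point from camera to tool coordinates, whose origin is the TCP and whose axes are the flange's). Camera axes: x right, y down, z forward; pixel columns grow to the right and rows downward; lengths in m; the calibration is good to about 2 mm. A picture is of the moment at which its call begins: read the wrist's pose just before it. calibration takes no time and is no camera call.
- close_job(): hands the job in; it is judged then, once.
The state is a dict: "time": time; "joint_positions": joint angles; "qd": joint speeds; "joint_torque": joint torques, N m; "position": TCP position; "tool_rot": TCP orientation; "ft_force": force on the tool from outside, world axes, zero at the start; "torque": the same for the moment, N m; "grip_width": opening from 0.0 (shut) to 1.0 (fully open); "grip_force": force on a finger pad.
Only numpy, scipy, OpenCV 4.12 (cv2) and the standard library are available. Lean on these libraries where they do the work, as an engineer would, in place of code of your own. Each camera call takes 0.05 s, during which the arm holds its last target. There are 200 camera calls.

## Task

The clamp knob of the saw's length stop has seized: break it loose with a short firm twist anticlockwise, then turn it on freely until it is at least 60 degrees open. Slide the stop along its rail against the end of the profile lying in the open vice and push the profile back until you feel it is firmly home on the saw's hidden back stop (a steady push of about 12 N, no ramming), then turn the knob back to fully tight so the stop stays against the profile, and let go. Leave the can, the offcut and the tape measure where they are.

Things in the scene. Friction and masses are not known exactly. Their poses are not given: they have to be found in the camera images.
- fixture: The saw's outfeed fixture, fixed to the bench: an aluminium rail 70 mm wide (its x), 460 mm long (its y) and 40 mm high, with the saw bed, vice and light blue band saw at the +y end. Origin under the rail's middle; y runs along the rail towards the saw, z up. The saw's bow begins 440 mm from the origin along +y and is 280 mm high.
- stop (a joint): Position of the length stop along the rail, m; grows towards the saw (fixture +y), travel 0 to 0.2. The stop is a grey steel carriage 76 x 120 mm riding on the rail, its top 75 mm above the bench. With the knob tight it is clamped (it would take some 25 N to drag it); with the knob opened beyond about 0.5 rad it slides against about 2 N of friction.
- stop_face (a point): Centre of the face of the stop's upright grey steel plate (60 mm wide, 12 mm thick, 76 mm tall from the rail) that looks to fixture +y towards the profile; at 55 mm above the bench. It lies 76 mm from the knob's axis along fixture +y. Its axes are the fixture's.
- knob (a joint): Angle of the clamp knob, rad: 0 fully tight (a hard end stop, and the start), grows as it is opened anticlockwise seen from above, up to 1.9. It is seized: it takes about 0.6 to 0.8 N m to start it from tight; this fades over the first 0.4 rad, after which it turns with about 0.05 N m. It stiffens again in the same way when it is turned back to tight. One grasp on the bar can be kept throughout, for loosening, sliding the stop by the knob, and tightening.
- knob_grip (a point): Centre of the clamp knob's grip on its vertical axis, about 100 mm above the bench: a black upright bar 16 mm thick (the point's x), 52 mm long (the point's y), 34 mm tall, on a thin steel neck 13 mm above the carriage. The point turns with the knob; when tight the bar lies along the rail.
- profile: Aluminium profile, 40 mm wide, 30 high, 600 long, lying on the rail between the open vice jaws; it can only slide along the rail, against about 3 N of friction. Origin at the foot of its near end; y along it towards the saw. Pushed that way it comes home on a rigid hidden back stop.
- profile_end (a point): Centre of the profile's near end face, facing the stop plate; 55 mm above the bench, axes as the fixture's, moves with the profile. It goes some 5 to 26 mm towards the saw until home; how far is not known and differs each time: feel for the sharp rise of force (some 15 to 20 N per mm).
- spray: Bystander: upright can, squat, 70 mm across and 75 mm tall, origin at its foot.
- offcut: Bystander: aluminium offcut 40 x 90 x 30 mm (x, y, z), origin under its middle.
- tape: Bystander: black tape measure 65 x 35 x 60 mm (x, y, z), origin under its middle.

How it is judged:
On the way, in this order (a step that is already met when the one before it is completed fails the run):
1. the knob is broken loose and opened at least 57 degrees (1.0 rad) (value of joint knob above 1 rad), for 0.1 s.
2. with the knob still open, the profile is pushed home: the stop plate presses on its end with more than 7 N (value of joint knob above 0.6 rad and contact force between stop and profile above 7 N), for 0.3 s.
At the end, for the whole second after the job is handed in: The knob is back within 0.17 rad (10 degrees) of fully tight, the profile has been pushed back (by more than 3 mm) and the stop plate is within 1.5 mm of its end, at rest, and the knob is released (value of joint knob below 0.17 rad and y of stop_face in the frame of profile_end above -0.0015 m and distance of profile_end from where it was at the start of the episode above 0.003 m and linear speed of stop below 0.005 m/s and contact force between the fingers and stop below 0.1 N); the robot touches nothing.
It fails at once if the stop is rammed against the profile (over 25 N) (contact force between stop and profile above 25 N).
It fails at once if the can is moved by more than 15 mm (distance of spray from where it was at the start of the episode above 0.015 m).
It fails at once if the offcut is moved by more than 15 mm (distance of offcut from where it was at the start of the episode above 0.015 m).
It fails at once if the tape measure is moved by more than 15 mm (distance of tape from where it was at the start of the episode above 0.015 m).
It also fails if it takes over 58 s, if anything falls off the work surface, if the arm or the gripper's body presses on something with over 40 N, if the wrist force passes 120 N, or if a joint passes its speed limit or range.

## Working session

There is one attempt and no reset: what is moved stays moved. The work goes in short steps, Python scripts to look and compute and a tool call to move; the robot and the scene stay as the last step left them, time stands still between calls to the robot, and variables do not carry over. Pictures are saved under pics/ and viewed, at most 10 in all, crops included, and the job is handed in when it is done.

Besides the shell and the picture viewer there is one more tool, called as name(argument=value, ...), one argument or row to a line, values as JSON. send_rows: Moves the arm, as the interface text tells. Its arguments: {"type":"object","properties":{"xyz":{"type":"array"},"dr":{"type":"array"},"jaw":{"type":"number"},"grip_force":{"type":"number"}},"required":["xyz","dr"]}

```bash
mkdir -p pics; ls; python3 - <<'E'
from bench import *
import cv2
s=get_state();print(s)
for n in("scene","top"):
    im=get_image(n);cv2.imwrite(f"pics/{n}0.png",im[:,:,::-1]);print(n,calibration(n))
print(calibration("wrist"))
E
```

```text
pics
{'time': 0.0, 'joint_positions': array([ 1.2341063 ,  0.32182957, -0.07007209,  1.45164964,  0.02257946,
        1.37081881, -0.05693917]), 'qd': array([ 0.00061426, -0.00174613,  0.00014409,  0.00054796,  0.00044208,
       -0.00088486,  0.00076436]), 'joint_torque': array([ 9.75880430e-04, -4.91290784e+01, -4.03595427e-01, -3.12524736e+01,
       -6.41063601e-02,  4.37052338e-02,  1.71541378e-04]), 'position': array([ 0.22314127, -0.60994578,  0.23846985]), 'tool_rot': array([-3.09155569e+00, -5.47832878e-01,  6.52343269e-04]), 'ft_force': array([-0.15864911,  0.53089564,  0.73416418]), 'torque': array([-0.01364119,  0.0230063 ,  0.03819412]), 'grip_force': 0.0, 'grip_width': 0.9963133463465329}
scene {'vfov': 52.341601192718265, 'cx': 323.89617708684585, 'cy': 242.18263635865182, 'rvec': array([ 2.01599266,  1.15753288, -0.52717944]), 'tvec': array([-0.30811885, -0.27683912,  1.13878836])}
top {'vfov': 52.034588759036964, 'cx': 326.27966289412683, 'cy': 237.54754501574254, 'rvec': array([ 2.21718147, -2.15420948,  0.09340855]), 'tvec': array([-0.02482872,  0.61094063,  0.73842234])}
{'vfov': 66.6109747320076, 'cx': 320.35082794932447, 'cy': 234.82725174434094, 'hand_eye': array([[-1.16170079e-03, -9.52651208e-01, -3.04063030e-01,
         8.47035684e-02],
       [ 9.99999321e-01, -1.07821226e-03, -4.42473374e-04,
        -7.55782376e-04],
       [ 9.36783084e-05, -3.04063338e-01,  9.52651814e-01,
        -1.43960361e-01],
       [ 0.00000000e+00,  0.00000000e+00,  0.00000000e+00,
         1.00000000e+00]])}
```

View pics/scene0.png

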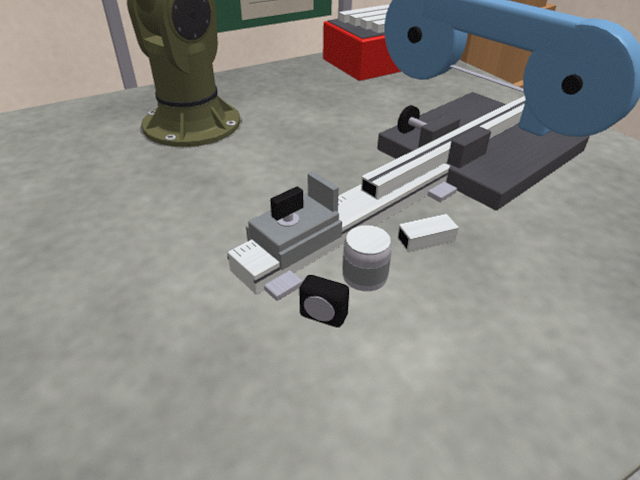

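View pics/top0.png

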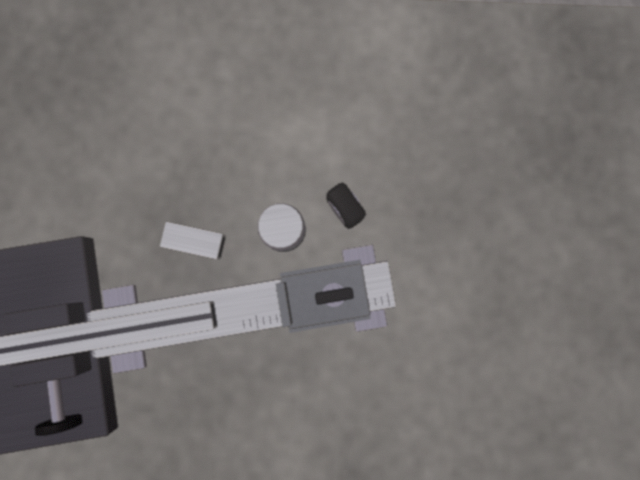

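The scene and top pictures show the stop at the near end of the rail. In the top view the knob bar is at about (334,296), the carriage corners are (283,273), (361,262), (369,319) and (291,328), and the profile end is at about (213,315). The can, tape and offcut lie on one side of the rail.

```bash
cat > h.py <<'E'
from bench import *
import numpy as np, cv2
from scipy.spatial.transform import Rotation as R
def cam(n,s=None):
    c=calibration(n);f=240/np.tan(np.radians(c['vfov'])/2)
    K=np.array([[f,0,c['cx']],[0,f,c['cy']],[0,0,1]])
    if n=='wrist':
        T=np.eye(4);T[:3,:3]=R.from_rotvec(s['tool_rot']).as_matrix();T[:3,3]=s['position']
        T=T@c['hand_eye'];Rm=T[:3,:3];o=T[:3,3]
    else:
        Rm=cv2.Rodrigues(c['rvec'])[0].T;o=-Rm@c['tvec']
    return K,Rm,o
def at(C,p,z):
    K,Rm,o=C;d=Rm@np.linalg.solve(K,[*p,1]);return o+d*(z-o[2])/d[2]
def proj(C,P):
    K,Rm,o=C;q=K@(Rm.T@(np.array(P)-o));return q[:2]/q[2]
E
python3 - <<'E'
from h import *
T=cam('top');S=cam('scene');print(T[2],S[2])
for n,p,z in [('knob',(334,296),.117),('bar1',(316,298),.117),('bar2',(353,294),.117),('c1',(283,273),.075),('c2',(361,262),.075),('c3',(369,319),.075),('c4',(291,328),.075),('pe1',(212,303),.07),('pe2',(214,327),.07),('can',(281,226),.075),('tape',(345,205),.06),('off',(192,240),.03)]:
    P=at(T,p,z);print(n,P.round(4),proj(S,P).round())
print('TCP',proj(T,get_state()['position']),R.from_rotvec(get_state()['tool_rot']).as_matrix().round(3))
E
```

```text
[ 0.55251498 -0.00183747  0.78348981] [ 1.05869382 -0.27399313  0.52202605]
knob [ 0.5255 -0.0192  0.117 ] [285. 196.]
bar1 [0.5222 0.005  0.117 ] [299. 190.]
bar2 [ 0.5289 -0.0447  0.117 ] [270. 202.]
c1 [0.5546 0.0538 0.075 ] [338. 214.]
c2 [ 0.5736 -0.0579  0.075 ] [278. 245.]
c3 [ 0.4926 -0.0712  0.075 ] [246. 218.]
c4 [0.4768 0.0397 0.075 ] [305. 192.]
pe1 [0.5087 0.1546 0.07  ] [374. 185.]
pe2 [0.4747 0.1502 0.07  ] [361. 176.]
can [0.6223 0.0591 0.075 ] [365. 238.]
tape [ 0.6578 -0.0334  0.06  ] [323. 283.]
off [0.6011 0.1984 0.03  ] [426. 225.]
TCP [885.15043831 602.83944586] [[ 0.939  0.344 -0.001]
 [ 0.344 -0.939  0.002]
 [-0.    -0.002 -1.   ]]
```

```bash
cat >> h.py <<'E'
def goto(P,head,s=None):
    "xyz mm and dr in present tool axes to reach world P, tool down, tool y heading (deg)"
    s=s or get_state();M=R.from_rotvec(s['tool_rot']);a=np.radians(head)
    y=np.array([np.cos(a),np.sin(a),0]);z=np.array([0,0,-1.])
    G=R.from_matrix(np.column_stack([np.cross(y,z),y,z]))
    print('xyz',(M.inv().apply(np.array(P)-s['position'])*1e3).round(1),'dr',(M.inv()*G).as_rotvec().round(4))
E
python3 - <<'E'
from h import *
import bench
print([n for n in dir(bench) if not n.startswith('_')], getattr(bench,'nose_length',None))
goto([.5255,-.0195,.21],8.5)
E
```

```text
['MotionError', 'calibration', 'close_job', 'get_image', 'get_state', 'nose_length'] 0.017
xyz [ 486.9 -450.6   29.3] dr [-1.5000e-03 -1.1000e-03 -1.3683e+00]
```

send_rows(
  xyz=[
    [24,-22,1],
    [48,-45,3],
    [73,-68,4],
    [97,-90,6],
    [122,-113,7],
    [146,-135,9],
    [170,-158,10],
    [195,-180,12],
    [219,-203,13],
    [243,-225,15],
  ],
  dr=[
    [0,0,-0.07],
    [0,0,-0.14],
    [0,0,-0.21],
    [0,0,-0.28],
    [0,0,-0.34],
    [0,0,-0.41],
    [0,0,-0.48],
    [0,0,-0.55],
    [0,0,-0.62],
    [0,0,-0.69],
  ],
  jaw=87,
)

```text
time: 0.93
position: [0.3745, -0.3139, 0.2243]
tool_rot: [-2.723, -1.567, 0.001]
ft_force: [0.6, -1.0, -0.0]
grip_width: 0.999
grip_force: 0.0
```

```bash
python3 - <<'E'
from h import *
print(get_state()['position'])
goto([.5255,-.0195,.21],8.5)
E
```

```text
[ 0.37452407 -0.31386538  0.22429849]
xyz [330.4 -17.4  14.2] dr [-4.000e-04  1.000e-04 -6.749e-01]
```

send_rows(
  xyz=[
    [37,-2,2],
    [74,-4,3],
    [111,-6,5],
    [148,-8,7],
    [185,-10,9],
    [222,-12,10],
    [259,-14,12],
    [296,-16,14],
    [330,-17,14],
    [330,-17,14],
  ],
  dr=[
    [0,0,-0.08],
    [0,0,-0.16],
    [0,0,-0.24],
    [0,0,-0.32],
    [0,0,-0.4],
    [0,0,-0.48],
    [0,0,-0.56],
    [0,0,-0.62],
    [0,0,-0.675],
    [0,0,-0.675],
  ],
)

```text
time: 1.77
position: [0.5282, -0.0139, 0.2106]
tool_rot: [-2.039, -2.388, -0.008]
ft_force: [-0.9, -0.1, 0.2]
grip_width: 0.998
grip_force: 0.0
```

```bash
python3 - <<'E'
from h import *
s=get_state();print(s['position'],s['tool_rot'],s['joint_positions'].round(2),s['ft_force'],s['torque'])
cv2.imwrite('pics/w1.png',get_image('wrist')[:,:,::-1])
C=cam('wrist',s)
for P in [[.5255,-.0192,.117],[.5222,.005,.117],[.5289,-.0447,.117]]: print(proj(C,P))
E
```

```text
[ 0.5281696  -0.01390653  0.21058968] [-2.03870099 -2.38771069 -0.00771937] [ 0.63  0.13 -0.69  1.77  0.08  1.27  0.07] [-0.94768393 -0.06792167  0.23422482] [ 0.08174238 -0.09025534  0.019352  ]
[314.50726766 254.5936964 ]
[315.08260787 220.63284334]
[313.82905463 288.30906809]
```

View pics/w1.png

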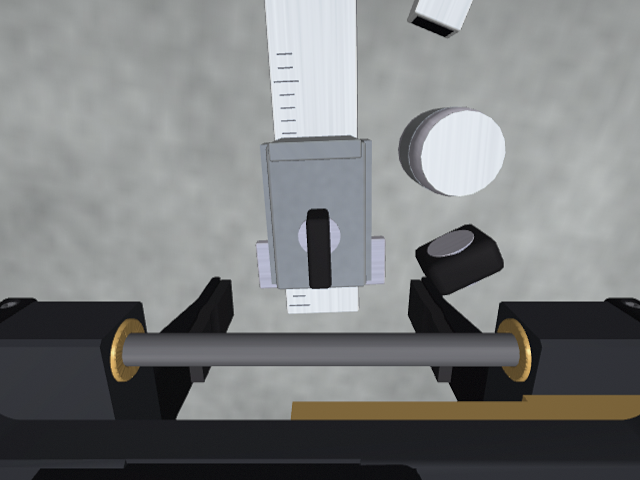

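The wrist view shows the bar from about (318,210) to (319,288), well between the open fingers, which are centred at about column 321. I'll get the bar's outline and the profile direction by thresholding.

```bash
python3 - <<'E'
from h import *
im=cv2.imread('pics/w1.png');g=im.max(axis=2)
for r in (214,222,230,240,250,260,270,280,286,290):
    c=np.where(g[r,290:350]<45)[0]+290; print(r,(c.min(),c.max()) if len(c) else None)
s=get_state();C=cam('wrist',s)
# rail edges and carriage edges rows
for r in (20,60,100): 
    row=g[r,230:400].astype(int);d=np.abs(np.diff(row));i=np.where(d>18)[0]+230;print('rail',r,i)
for r in (170,200,260): 
    row=g[r,240:400].astype(int);d=np.abs(np.diff(row));i=np.where(d>8)[0]+240;print('car',r,i)
E
```

```text
214 (np.int64(307), np.int64(327))
222 (np.int64(306), np.int64(328))
230 (np.int64(307), np.int64(328))
240 (np.int64(307), np.int64(329))
250 (np.int64(308), np.int64(329))
260 (np.int64(308), np.int64(329))
270 (np.int64(309), np.int64(330))
280 (np.int64(309), np.int64(330))
286 (np.int64(310), np.int64(329))
290 None
rail 20 [264 265 266 355 356]
rail 60 [267 268 355 356 357]
rail 100 [270 271 356 357]
car 170 [261 266 267 268 269 363 364 365]
car 200 [269 270 271 272 364 365 371]
car 260 [257 268 269 273 275 276 307 308 329 330 363 364 365 370 371 383 384 385]
```

```bash
python3 - <<'E'
from h import *
s=get_state();C=cam('wrist',s)
a=at(C,(317.3,220.5),.117);b=at(C,(320.2,288),.117)
print('bar',a,b,(a+b)/2,np.linalg.norm(a-b),np.degrees(np.arctan2(*(a-b)[:2]*[-1,1])))
for p,q in (((265.5,20.5),(271,100.5)),((355.5,20.5),(357,100.5))):
    u=at(C,p,.04);v=at(C,q,.04);print('rail',u,v,np.degrees(np.arctan2(*(u-v)[:2]*[-1,1])))
M=R.from_rotvec(s['tool_rot']).as_matrix();print(M.round(4))
E
```

```text
bar [0.52241139 0.00140158 0.117     ] [ 0.53188279 -0.04770017  0.117     ] [ 0.52714709 -0.02314929  0.117     ] 0.05000689465025769 10.917877548980458
rail [0.46249727 0.13054199 0.04      ] [0.47297787 0.07424144 0.04      ] 10.545167151735622
rail [0.53024584 0.14089198 0.04      ] [0.54173138 0.0847461  0.04      ] 11.56125827640053
[[-1.522e-01  9.884e-01 -1.000e-04]
 [ 9.883e-01  1.522e-01  2.300e-03]
 [ 2.300e-03  3.000e-04 -1.000e+00]]
```

```bash
python3 - <<'E'
from h import *
goto([.5265,-.0215,.100],10.4)
E
```

```text
xyz [ -3.9  -1.1 110.3] dr [ 0.0003 -0.0023 -0.0287]
```

send_rows(
  xyz=[
    [-1,0,20],
    [-2,-1,40],
    [-3,-1,60],
    [-4,-1,75],
    [-4,-1,88],
    [-4,-1,98],
    [-4,-1,105],
    [-4,-1,109],
    [-4,-1,110],
    [-4,-1,110],
  ],
  dr=[
    [0,0,-0.01],
    [0,0,-0.02],
    [0,0,-0.029],
    [0,0,-0.029],
    [0,0,-0.029],
    [0,0,-0.029],
    [0,0,-0.029],
    [0,0,-0.029],
    [0,0,-0.029],
    [0,0,-0.029],
  ],
)

```text
time: 2.65
position: [0.5262, -0.0264, 0.1008]
tool_rot: [2.02, 2.406, 0.0]
ft_force: [-0.4, -0.1, 0.2]
grip_width: 0.998
grip_force: 0.0
```

```bash
python3 - <<'E'
from h import *
s=get_state();print(s['position'],s['ft_force'],s['torque'])
cv2.imwrite('pics/w2.png',get_image('wrist')[:,:,::-1])
E
```

```text
[ 0.52621195 -0.02642393  0.10078444] [-0.42832859 -0.09998331  0.21239709] [-0.00073169 -0.07393182  0.02966366]
```

View pics/w2.png

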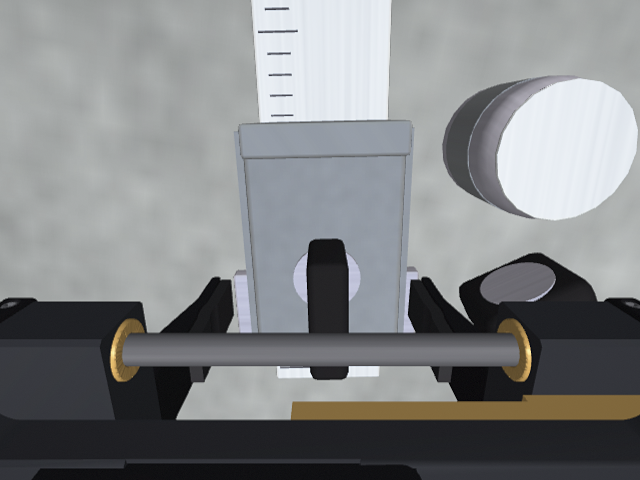

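The bar is between the fingers, around column 328, with its near end at row 380. The fingertips are level with its lower half and nothing is touching.

```bash
python3 - <<'E'
from h import *
im=cv2.imread('pics/w2.png');g=im.max(axis=2)
for r in (245,255,262,270,290,310,325,370,376,380):
    c=np.where(g[r,290:370]<45)[0]+290; print(r,(c.min(),c.max()) if len(c) else None)
print(im[238:275:2,328].max(axis=1), im[366:388:2,328].max(axis=1))
s=get_state();C=cam('wrist',s);print(s['position'])
M=R.from_rotvec(s['tool_rot']).as_matrix()
for yaw in (9,10,11):
  for c in ([.5271,-.0231],[.5255,-.0192]):
    u=np.radians(yaw);d=np.array([-np.sin(u),np.cos(u)])*.026
    print(yaw,c,[proj(C,[*(np.array(c)+k*d),.117]).round(1) for k in (1,-1)],proj(C,[*(np.array(c)+d),.083]).round(1))
goto([.5265,-.0215,.1],10.4)
E
```

```text
245 (np.int64(309), np.int64(343))
255 (np.int64(308), np.int64(344))
262 (np.int64(307), np.int64(346))
270 (np.int64(307), np.int64(347))
290 (np.int64(308), np.int64(347))
310 (np.int64(308), np.int64(347))
325 (np.int64(309), np.int64(347))
370 (np.int64(311), np.int64(347))
376 (np.int64(313), np.int64(345))
380 None
[126  17  24  23  24  22  22  24  22  26  24  23  24  31  37  37  37  39
  38] [ 58  37  37  38  38  37  28 161 179 178 180]
[ 0.52645643 -0.02640485  0.10110873]
9 [0.5271, -0.0231] [array([323.5, 272.2]), array([321.3, 385.3])] [322.9 243.1]
9 [0.5255, -0.0192] [array([321.2, 262.1]), array([319.1, 377.2])] [321.  234.7]
10 [0.5271, -0.0231] [array([322.3, 272.2]), array([322.3, 385.3])] [321.9 243.1]
10 [0.5255, -0.0192] [array([320. , 262.1]), array([320.2, 377.2])] [320.  234.7]
11 [0.5271, -0.0231] [array([321.1, 272.2]), array([323.4, 385.3])] [320.9 243.1]
11 [0.5255, -0.0192] [array([318.7, 262.1]), array([321.3, 377.2])] [319.  234.7]
xyz [4.8 0.9 1.1] dr [ 0.0009  0.0004 -0.0075]
```

send_rows(
  xyz=[
    [3,1.5,1],
    [6,3,1],
    [6,3,1],
    [6,3,1],
    [6,3,1],
    [6,3,1],
    [6,3,1],
    [6,3,1],
    [6,3,1],
    [6,3,1],
  ],
  dr=[
    [0,0,-0.014],
    [0,0,-0.014],
    [0,0,-0.014],
    [0,0,-0.014],
    [0,0,-0.014],
    [0,0,-0.014],
    [0,0,-0.014],
    [0,0,-0.014],
    [0,0,-0.014],
    [0,0,-0.014],
  ],
  jaw=5,
  grip_force=20,
)

```text
time: 3.53
position: [0.5278, -0.0201, 0.0995]
tool_rot: [2.003, 2.42, -0.0]
ft_force: [-0.3, -0.7, 0.2]
grip_width: 0.326
grip_force: 0.0
```

send_rows(
  xyz=[
    [0,0,0],
    [0,0,0],
    [0,0,0],
    [0,0,0],
    [0,0,0],
    [0,0,0],
    [0,0,0],
    [0,0,0],
    [0,0,0],
    [0,0,0],
  ],
  dr=[
    [0,0,0],
    [0,0,0],
    [0,0,0],
    [0,0,0],
    [0,0,0],
    [0,0,0],
    [0,0,0],
    [0,0,0],
    [0,0,0],
    [0,0,0],
  ],
  jaw=5,
  grip_force=60,
)

```text
time: 4.37
position: [0.5283, -0.0199, 0.0996]
tool_rot: [2.003, 2.42, 0.001]
ft_force: [3.2, -0.8, -2.8]
grip_width: 0.181
grip_force: 60.0
```

```bash
cat >> h.py <<'E'
def st(yaw=10.5):
    s=get_state();M=R.from_rotvec(s['tool_rot']).as_matrix();u=np.radians(yaw)
    ex=np.array([np.cos(u),np.sin(u),0]);ey=np.array([-np.sin(u),np.cos(u),0])
    F=s['ft_force']
    print('t',round(s['time'],2),'pos',s['position'].round(4),'head',np.degrees(np.arctan2(M[1,1],M[0,1])).round(2),'Ffix',(ex@F).round(2),(ey@F).round(2),F[2].round(2),'Tz',s['torque'].round(3),'grip',s['grip_width']*87,s['grip_force'],'q7',s['joint_positions'][6].round(3),'tilt',M[:2,2].round(4))
    print('fix x,y in tool',(M.T@ex).round(3),(M.T@ey).round(3))
E
python3 -c "from h import *;st()"
```

```text
t 4.37 pos [ 0.5283 -0.0199  0.0996] head 10.78 Ffix 3.0 -1.33 -2.78 Tz [ 0.033 -0.907  0.185] grip 15.708635447739468 59.997446313500404 q7 0.038 tilt [0.0008 0.    ]
fix x,y in tool [-0.005  1.     0.001] [ 1.     0.005 -0.   ]
```

send_rows(
  xyz=[
    [0,0,0],
    [0,0,0],
    [0,0,0],
    [0,0,0],
    [0,0,0],
    [0,0,0],
    [0,0,0],
    [0,0,0],
    [0,0,0],
    [0,0,0],
  ],
  dr=[
    [0,0,-0.04],
    [0,0,-0.1],
    [0,0,-0.16],
    [0,0,-0.22],
    [0,0,-0.28],
    [0,0,-0.34],
    [0,0,-0.4],
    [0,0,-0.45],
    [0,0,-0.5],
    [0,0,-0.5],
  ],
)

```text
time: 5.2
position: [0.5286, -0.0197, 0.0994]
tool_rot: [1.339, 2.841, 0.002]
ft_force: [6.7, 0.2, -5.5]
grip_width: 0.184
grip_force: 60.0
```

```bash
python3 - <<'E'
from h import *
st();cv2.imwrite('pics/w3.png',get_image('wrist')[:,:,::-1])
E
```

```text
t 5.2 pos [ 0.5286 -0.0197  0.0994] head 39.52 Ffix 6.64 -0.98 -5.53 Tz [ 0.173 -1.332  0.023] grip 15.971158472213688 59.99598691239953 q7 0.52 tilt [0.0017 0.0008]
fix x,y in tool [-0.485  0.874  0.002] [0.874 0.485 0.   ]
```

View pics/w3.png

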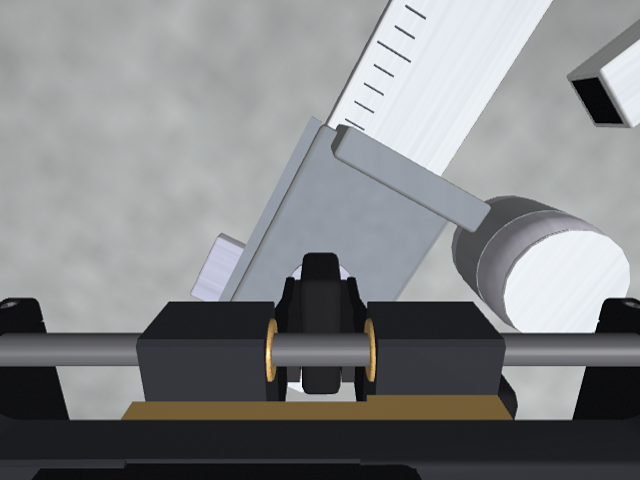

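The knob bar is held square between the pads at (321,320) and has turned with the gripper, so it is loose. I'll keep opening it.

send_rows(
  xyz=[
    [0,0,0],
    [0,0,0],
    [0,0,0],
    [0,0,0],
    [0,0,0],
    [0,0,0],
    [0,0,0],
    [0,0,0],
    [0,0,0],
    [0,0,0],
  ],
  dr=[
    [0,0,-0.08],
    [0,0,-0.16],
    [0,0,-0.25],
    [0,0,-0.34],
    [0,0,-0.43],
    [0,0,-0.52],
    [0,0,-0.6],
    [0,0,-0.68],
    [0,0,-0.74],
    [0,0,-0.74],
  ],
)

```text
time: 6.08
position: [0.5289, -0.0192, 0.0994]
tool_rot: [0.22, 3.132, 0.003]
ft_force: [6.6, 2.0, -6.8]
grip_width: 0.179
grip_force: 60.0
```

```bash
python3 -c "from h import *;st()"
```

```text
t 6.08 pos [ 0.5289 -0.0192  0.0994] head 81.97 Ffix 6.85 0.81 -6.81 Tz [ 0.457 -1.502  0.045] grip 15.594810079628196 59.99558103270829 q7 1.225 tilt [0.0025 0.0017]
fix x,y in tool [-0.948  0.318  0.003] [0.318 0.948 0.001]
```

send_rows(
  xyz=[
    [1,5,0.5],
    [4,14,0.5],
    [7,24,0.5],
    [10,33,0.5],
    [13,43,0.5],
    [16,52,0.5],
    [20,62,0.5],
    [22,69,0.5],
    [23,72,0.5],
    [23,72,0.5],
  ],
  dr=[
    [0,0,0],
    [0,0,0],
    [0,0,0],
    [0,0,0],
    [0,0,0],
    [0,0,0],
    [0,0,0],
    [0,0,0],
    [0,0,0],
    [0,0,0],
  ],
)

```text
time: 6.92
position: [0.514, 0.0571, 0.0992]
tool_rot: [-0.22, -3.132, -0.001]
ft_force: [-2.5, 0.4, 7.3]
grip_width: 0.181
grip_force: 60.0
```

```bash
python3 - <<'E'
from h import *
st();cv2.imwrite('pics/top4.png',get_image('top')[:,:,::-1][200:400,100:420].repeat(2,0).repeat(2,1))
E
```

```text
t 6.92 pos [0.514  0.0571 0.0992] head 81.96 Ffix -2.42 0.88 7.33 Tz [ 0.148  0.518 -0.063] grip 15.729791340777233 60.00087381340563 q7 1.079 tilt [-0.0022  0.0008]
fix x,y in tool [-0.948  0.318 -0.002] [0.318 0.948 0.001]
```

View pics/top4.png

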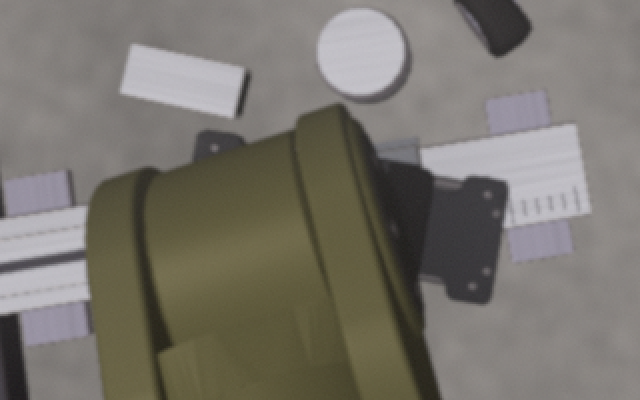

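The gripper and arm hide the stop here, but the rail end is now clear of the carriage, so the stop has slid about 78 mm with the grasp intact. About 21 mm of gap remains.

send_rows(
  xyz=[
    [0.6,1.9,-0.2],
    [1.3,3.8,-0.2],
    [2,5.7,-0.2],
    [2.6,7.6,-0.2],
    [3.3,9.5,-0.2],
    [3.9,11.4,-0.2],
    [4.4,12.8,-0.2],
    [4.8,14,-0.2],
    [5.2,15.1,-0.2],
    [5.2,15.1,-0.2],
  ],
  dr=[
    [0,0,0],
    [0,0,0],
    [0,0,0],
    [0,0,0],
    [0,0,0],
    [0,0,0],
    [0,0,0],
    [0,0,0],
    [0,0,0],
    [0,0,0],
  ],
)

```text
time: 7.8
position: [0.5112, 0.0714, 0.0993]
tool_rot: [-0.222, -3.132, 0.001]
ft_force: [-3.2, -2.4, 5.9]
grip_width: 0.18
grip_force: 60.0
```

```bash
python3 - <<'E'
from h import *
st(10.9);cv2.imwrite('pics/w5.png',get_image('wrist')[:,:,::-1])
E
```

```text
t 7.8 pos [0.5112 0.0714 0.0993] head 81.89 Ffix -3.62 -1.78 5.88 Tz [-0.406  0.315 -0.009] grip 15.659109272239434 60.00036888755858 q7 1.048 tilt [-0.0021 -0.0003]
fix x,y in tool [-0.945  0.326 -0.002] [0.326 0.945 0.   ]
```

View pics/w5.png

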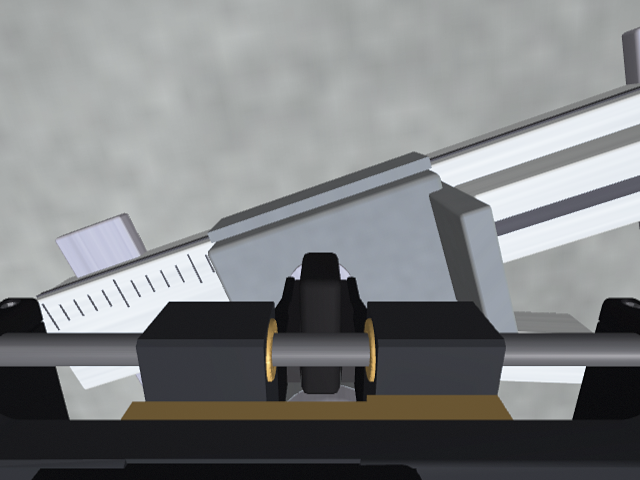

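The plate (top edge about (435,185) to (515,320)) now hides the profile's end just behind it, so the gap is small and from here I go by feel.

send_rows(
  xyz=[
    [0.2,0.5,-0.2],
    [0.3,0.9,-0.2],
    [0.5,1.4,-0.2],
    [0.7,1.9,-0.2],
    [0.8,2.4,-0.2],
    [1.0,2.8,-0.2],
    [1.1,3.3,-0.2],
    [1.3,3.8,-0.2],
    [1.5,4.3,-0.2],
    [1.6,4.7,-0.2],
  ],
  dr=[
    [0,0,0],
    [0,0,0],
    [0,0,0],
    [0,0,0],
    [0,0,0],
    [0,0,0],
    [0,0,0],
    [0,0,0],
    [0,0,0],
    [0,0,0],
  ],
)

```text
time: 8.68
position: [0.5104, 0.0754, 0.0993]
tool_rot: [-0.223, -3.132, 0.001]
ft_force: [-3.4, -2.3, 5.6]
grip_width: 0.182
grip_force: 60.0
```

```bash
python3 -c "from h import *;st(10.9)"
```

```text
t 8.68 pos [0.5104 0.0754 0.0993] head 81.84 Ffix -3.77 -1.61 5.58 Tz [-0.575  0.528  0.026] grip 15.81772635303557 60.00033323653042 q7 1.039 tilt [-0.0022 -0.0007]
fix x,y in tool [-0.945  0.326 -0.002] [ 0.326  0.945 -0.   ]
```

send_rows(
  xyz=[
    [0.1,0.4,0],
    [0.3,0.8,0],
    [0.4,1.1,0],
    [0.5,1.5,0],
    [0.7,1.9,0],
    [0.8,2.3,0],
    [0.9,2.6,0],
    [1.0,3.0,0],
    [1.2,3.4,0],
    [1.3,3.8,0],
  ],
  dr=[
    [0,0,0],
    [0,0,0],
    [0,0,0],
    [0,0,0],
    [0,0,0],
    [0,0,0],
    [0,0,0],
    [0,0,0],
    [0,0,0],
    [0,0,0],
  ],
)

```text
time: 9.52
position: [0.5096, 0.0793, 0.0993]
tool_rot: [-0.223, -3.131, 0.001]
ft_force: [-4.1, -2.9, 4.9]
grip_width: 0.174
grip_force: 60.0
```

send_rows(
  xyz=[
    [0.1,0.4,0],
    [0.3,0.8,0],
    [0.4,1.1,0],
    [0.5,1.5,0],
    [0.7,1.9,0],
    [0.8,2.3,0],
    [0.9,2.6,0],
    [1.0,3.0,0],
    [1.2,3.4,0],
    [1.3,3.8,0],
  ],
  dr=[
    [0,0,0],
    [0,0,0],
    [0,0,0],
    [0,0,0],
    [0,0,0],
    [0,0,0],
    [0,0,0],
    [0,0,0],
    [0,0,0],
    [0,0,0],
  ],
)

```text
time: 10.35
position: [0.5092, 0.0816, 0.0993]
tool_rot: [-0.225, -3.132, 0.004]
ft_force: [-3.3, -7.2, 6.5]
grip_width: 0.18
grip_force: 60.0
```

send_rows(
  xyz=[
    [0.1,0.3,0],
    [0.2,0.6,0],
    [0.3,0.9,0],
    [0.4,1.1,0],
    [0.5,1.4,0],
    [0.6,1.7,0],
    [0.7,2.0,0],
    [0.8,2.3,0],
    [0.9,2.6,0],
    [1.0,2.8,0],
  ],
  dr=[
    [0,0,0],
    [0,0,0],
    [0,0,0],
    [0,0,0],
    [0,0,0],
    [0,0,0],
    [0,0,0],
    [0,0,0],
    [0,0,0],
    [0,0,0],
  ],
)

```text
time: 11.18
position: [0.5086, 0.0846, 0.0993]
tool_rot: [-0.225, -3.132, 0.004]
ft_force: [-4.1, -5.6, 5.5]
grip_width: 0.179
grip_force: 60.0
```

send_rows(
  xyz=[
    [0.1,0.3,0],
    [0.2,0.6,0],
    [0.3,0.9,0],
    [0.4,1.1,0],
    [0.5,1.4,0],
    [0.6,1.7,0],
    [0.7,2.0,0],
    [0.8,2.3,0],
    [0.9,2.6,0],
    [1.0,2.8,0],
  ],
  dr=[
    [0,0,0],
    [0,0,0],
    [0,0,0],
    [0,0,0],
    [0,0,0],
    [0,0,0],
    [0,0,0],
    [0,0,0],
    [0,0,0],
    [0,0,0],
  ],
)

```text
time: 12.02
position: [0.508, 0.0875, 0.0993]
tool_rot: [-0.225, -3.132, 0.004]
ft_force: [-1.6, -6.2, 6.1]
grip_width: 0.179
grip_force: 60.0
```

send_rows(
  xyz=[
    [0.1,0.3,0],
    [0.2,0.6,0],
    [0.3,0.9,0],
    [0.4,1.1,0],
    [0.5,1.4,0],
    [0.6,1.7,0],
    [0.7,2.0,0],
    [0.8,2.3,0],
    [0.9,2.6,0],
    [1.0,2.8,0],
  ],
  dr=[
    [0,0,0],
    [0,0,0],
    [0,0,0],
    [0,0,0],
    [0,0,0],
    [0,0,0],
    [0,0,0],
    [0,0,0],
    [0,0,0],
    [0,0,0],
  ],
)

```text
time: 12.85
position: [0.5074, 0.0905, 0.0993]
tool_rot: [-0.225, -3.132, 0.004]
ft_force: [-3.0, -6.8, 6.3]
grip_width: 0.177
grip_force: 60.0
```

send_rows(
  xyz=[
    [0.1,0.3,0],
    [0.2,0.6,0],
    [0.3,0.9,0],
    [0.4,1.1,0],
    [0.5,1.4,0],
    [0.6,1.7,0],
    [0.7,2.0,0],
    [0.8,2.3,0],
    [0.9,2.6,0],
    [1.0,2.8,0],
  ],
  dr=[
    [0,0,0],
    [0,0,0],
    [0,0,0],
    [0,0,0],
    [0,0,0],
    [0,0,0],
    [0,0,0],
    [0,0,0],
    [0,0,0],
    [0,0,0],
  ],
)

```text
time: 13.68
position: [0.5068, 0.0934, 0.0993]
tool_rot: [-0.225, -3.132, 0.004]
ft_force: [-3.0, -6.6, 5.9]
grip_width: 0.177
grip_force: 60.0
```

send_rows(
  xyz=[
    [0.1,0.3,0],
    [0.2,0.6,0],
    [0.3,0.9,0],
    [0.4,1.1,0],
    [0.5,1.4,0],
    [0.6,1.7,0],
    [0.7,2.0,0],
    [0.8,2.3,0],
    [0.9,2.6,0],
    [1.0,2.8,0],
  ],
  dr=[
    [0,0,0],
    [0,0,0],
    [0,0,0],
    [0,0,0],
    [0,0,0],
    [0,0,0],
    [0,0,0],
    [0,0,0],
    [0,0,0],
    [0,0,0],
  ],
)

```text
time: 14.52
position: [0.5063, 0.0963, 0.0993]
tool_rot: [-0.225, -3.132, 0.004]
ft_force: [-2.6, -5.7, 6.6]
grip_width: 0.182
grip_force: 60.0
```

send_rows(
  xyz=[
    [0.1,0.3,0],
    [0.2,0.6,0],
    [0.3,0.9,0],
    [0.4,1.1,0],
    [0.5,1.4,0],
    [0.6,1.7,0],
    [0.7,2.0,0],
    [0.8,2.3,0],
    [0.9,2.6,0],
    [1.0,2.8,0],
  ],
  dr=[
    [0,0,0],
    [0,0,0],
    [0,0,0],
    [0,0,0],
    [0,0,0],
    [0,0,0],
    [0,0,0],
    [0,0,0],
    [0,0,0],
    [0,0,0],
  ],
)

```text
time: 15.35
position: [0.5057, 0.0992, 0.0993]
tool_rot: [-0.225, -3.132, 0.004]
ft_force: [-2.2, -5.5, 6.0]
grip_width: 0.178
grip_force: 60.0
```

send_rows(
  xyz=[
    [0.1,0.3,0],
    [0.2,0.6,0],
    [0.3,0.9,0],
    [0.4,1.1,0],
    [0.5,1.4,0],
    [0.6,1.7,0],
    [0.7,2.0,0],
    [0.8,2.3,0],
    [0.9,2.6,0],
    [1.0,2.8,0],
  ],
  dr=[
    [0,0,0],
    [0,0,0],
    [0,0,0],
    [0,0,0],
    [0,0,0],
    [0,0,0],
    [0,0,0],
    [0,0,0],
    [0,0,0],
    [0,0,0],
  ],
)

```text
time: 16.18
position: [0.5054, 0.1008, 0.0993]
tool_rot: [-0.226, -3.132, 0.007]
ft_force: [-2.5, -8.2, 5.4]
grip_width: 0.18
grip_force: 60.0
```

The tool moved only half of what was commanded and the force is up, so the profile is probably home. I'll press on carefully.

send_rows(
  xyz=[
    [0.1,0.4,0],
    [0.3,0.8,0],
    [0.4,1.1,0],
    [0.5,1.5,0],
    [0.7,1.9,0],
    [0.7,1.9,0],
    [0.7,1.9,0],
    [0.7,1.9,0],
    [0.7,1.9,0],
    [0.7,1.9,0],
  ],
  dr=[
    [0,0,0],
    [0,0,0],
    [0,0,0],
    [0,0,0],
    [0,0,0],
    [0,0,0],
    [0,0,0],
    [0,0,0],
    [0,0,0],
    [0,0,0],
  ],
)

```text
time: 17.02
position: [0.5054, 0.1009, 0.0993]
tool_rot: [-0.228, -3.132, 0.011]
ft_force: [-1.1, -12.0, 6.8]
grip_width: 0.176
grip_force: 60.0
```

```bash
python3 -c "from h import *;st(10.9)"
```

```text
t 17.02 pos [0.5054 0.1009 0.0993] head 81.67 Ffix -3.33 -11.57 6.78 Tz [-2.247  0.198  0.078] grip 15.281364635521344 60.00104075297713 q7 0.975 tilt [-0.0014 -0.0066]
fix x,y in tool [-0.944  0.329 -0.003] [ 0.329  0.944 -0.006]
```

send_rows(
  xyz=[
    [0.1,0.4,0],
    [0.3,0.8,0],
    [0.4,1.1,0],
    [0.4,1.1,0],
    [0.4,1.1,0],
    [0.4,1.1,0],
    [0.4,1.1,0],
    [0.4,1.1,0],
    [0.4,1.1,0],
    [0.4,1.1,0],
  ],
  dr=[
    [0,0,0],
    [0,0,0],
    [0,0,0],
    [0,0,0],
    [0,0,0],
    [0,0,0],
    [0,0,0],
    [0,0,0],
    [0,0,0],
    [0,0,0],
  ],
)

```text
time: 17.85
position: [0.5054, 0.1009, 0.0993]
tool_rot: [-0.229, -3.132, 0.013]
ft_force: [-1.8, -14.5, 6.6]
grip_width: 0.177
grip_force: 60.0
```

send_rows(
  xyz=[
    [0,0,0],
    [0,0,0],
    [0,0,0],
    [0,0,0],
    [0,0,0],
    [0,0,0],
    [0,0,0],
    [0,0,0],
    [0,0,0],
    [0,0,0],
  ],
  dr=[
    [0,0,0.05],
    [0,0,0.12],
    [0,0,0.2],
    [0,0,0.28],
    [0,0,0.36],
    [0,0,0.44],
    [0,0,0.52],
    [0,0,0.6],
    [0,0,0.65],
    [0,0,0.65],
  ],
)

```text
time: 18.68
position: [0.5051, 0.1005, 0.0993]
tool_rot: [1.221, 2.893, -0.014]
ft_force: [-2.2, -15.0, 8.0]
grip_width: 0.174
grip_force: 60.0
```

```bash
python3 -c "from h import *;st(10.9)"
```

```text
t 18.68 pos [0.5051 0.1005 0.0993] head 44.23 Ffix -4.98 -14.33 7.95 Tz [-2.871  0.273 -0.034] grip 15.13402980194442 60.00355429016054 q7 0.354 tilt [-0.0018 -0.0087]
fix x,y in tool [-0.55   0.835 -0.003] [ 0.835  0.549 -0.008]
```

send_rows(
  xyz=[
    [0,0,0],
    [0,0,0],
    [0,0,0],
    [0,0,0],
    [0,0,0],
    [0,0,0],
    [0,0,0],
    [0,0,0],
    [0,0,0],
    [0,0,0],
  ],
  dr=[
    [0,0,0.06],
    [0,0,0.14],
    [0,0,0.22],
    [0,0,0.3],
    [0,0,0.38],
    [0,0,0.46],
    [0,0,0.53],
    [0,0,0.59],
    [0,0,0.62],
    [0,0,0.62],
  ],
)

```text
time: 19.52
position: [0.5046, 0.1002, 0.0995]
tool_rot: [2.038, 2.385, -0.015]
ft_force: [-4.1, -15.8, 10.8]
grip_width: 0.175
grip_force: 60.1
```

```bash
python3 -c "from h import *;st(10.9)"
```

```text
t 19.52 pos [0.5046 0.1002 0.0995] head 8.98 Ffix -7.04 -14.73 10.78 Tz [-3.22   0.725  1.106] grip 15.26091890277159 60.063114361837506 q7 -0.239 tilt [-0.0025 -0.0104]
fix x,y in tool [ 0.034  0.999 -0.004] [ 0.999 -0.034 -0.01 ]
```

send_rows(
  xyz=[
    [-0.5,0,0],
    [-1,0,0],
    [-1.5,0,0],
    [-2,0,0],
    [-2.5,0,0],
    [-3,0,0],
    [-3.5,0,0],
    [-4,0,0],
    [-4.5,0,0],
    [-4.5,0,0],
  ],
  dr=[
    [0,0,0],
    [0,0,0],
    [0,0,0],
    [0,0,0],
    [0,0,0],
    [0,0,0],
    [0,0,-0.01],
    [0,0,-0.015],
    [0,0,-0.02],
    [0,0,-0.02],
  ],
)

```text
time: 20.35
position: [0.5046, 0.1, 0.0994]
tool_rot: [2.014, 2.411, -0.008]
ft_force: [-4.9, -7.0, 8.9]
grip_width: 0.179
grip_force: 60.0
```

```bash
python3 -c "from h import *;st(10.9)"
```

```text
t 20.35 pos [0.5046 0.1    0.0994] head 10.25 Ffix -6.14 -5.91 8.91 Tz [-1.541  0.887  0.495] grip 15.55495648581692 59.99193163588643 q7 -0.21 tilt [-0.003  -0.0043]
fix x,y in tool [ 0.011  1.    -0.004] [ 1.    -0.011 -0.004]
```

send_rows(
  xyz=[
    [-0.8,0,0],
    [-1.6,0,0],
    [-2.3,0,0],
    [-2.3,0,0],
    [-2.3,0,0],
    [-2.3,0,0],
    [-2.3,0,0],
    [-2.3,0,0],
    [-2.3,0,0],
    [-2.3,0,0],
  ],
  dr=[
    [0,0,0],
    [0,0,0],
    [0,0,0],
    [0,0,0],
    [0,0,0],
    [0,0,0],
    [0,0,0],
    [0,0,0],
    [0,0,0],
    [0,0,0],
  ],
  grip_force=20,
)

```text
time: 21.18
position: [0.5047, 0.0999, 0.0994]
tool_rot: [-2.013, -2.41, 0.005]
ft_force: [-5.3, -4.0, 8.8]
grip_width: 0.179
grip_force: 20.0
```

send_rows(
  xyz=[
    [0,0,0],
    [0,0,0],
    [0,0,0],
    [0,0,0],
    [0,0,0],
    [0,0,0],
    [0,0,0],
    [0,0,0],
    [0,0,0],
    [0,0,0],
  ],
  dr=[
    [0,0,0],
    [0,0,0],
    [0,0,0],
    [0,0,0],
    [0,0,0],
    [0,0,0],
    [0,0,0],
    [0,0,0],
    [0,0,0],
    [0,0,0],
  ],
  jaw=80,
)

```text
time: 22.02
position: [0.5063, 0.0998, 0.0994]
tool_rot: [2.015, 2.41, 0.0]
ft_force: [-0.9, 0.5, -0.3]
grip_width: 0.856
grip_force: 0.0
```

```bash
python3 -c "from h import *;st(10.9)"
```

```text
t 22.02 pos [0.5063 0.0998 0.0994] head 10.2 Ffix -0.77 0.61 -0.26 Tz [-0.048 -0.051  0.042] grip 74.42908440184833 0.0 q7 -0.206 tilt [ 0.0001 -0.    ]
fix x,y in tool [0.012 1.    0.   ] [ 1.    -0.012 -0.   ]
```

Released cleanly. I'll raise the tool and check.

send_rows(
  xyz=[
    [0,0,-5],
    [0,0,-15],
    [0,0,-30],
    [0,0,-45],
    [0,0,-60],
    [0,0,-75],
    [0,0,-90],
    [0,0,-100],
    [0,0,-105],
    [0,0,-105],
  ],
  dr=[
    [0,0,0],
    [0,0,0],
    [0,0,0],
    [0,0,0],
    [0,0,0],
    [0,0,0],
    [0,0,0],
    [0,0,0],
    [0,0,0],
    [0,0,0],
  ],
)

```text
time: 22.85
position: [0.507, 0.1, 0.2059]
tool_rot: [2.014, 2.408, 0.002]
ft_force: [0.6, -0.3, -0.5]
grip_width: 0.922
grip_force: 0.0
```

```bash
python3 - <<'E'
from h import *
st();cv2.imwrite('pics/w6.png',get_image('wrist')[:,:,::-1])
E
```

```text
t 22.85 pos [0.507  0.1    0.2059] head 10.2 Ffix 0.5 -0.35 -0.48 Tz [ 0.053 -0.094  0.021] grip 80.2083657929349 0.0 q7 -0.127 tilt [ 0.0026 -0.0002]
fix x,y in tool [0.005 1.    0.002] [ 1.    -0.005 -0.001]
```

View pics/w6.png

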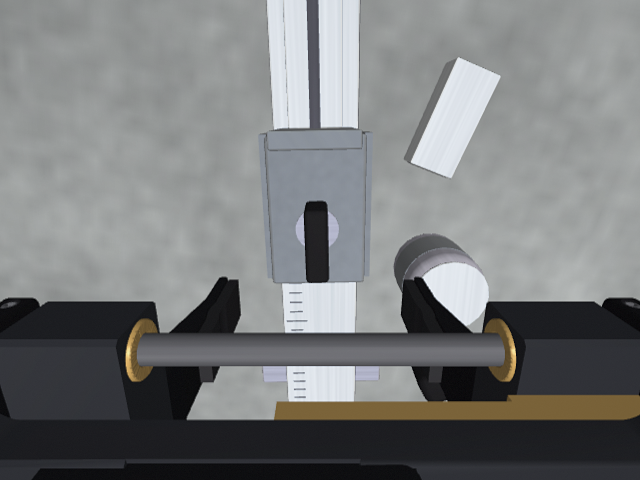

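The bar at (316,240) lies along the rail again, the same way it looked when tight at the start. The plate (top edge at row 130) sits against the profile's end, and the can and offcut look undisturbed.

```bash
python3 -c "from bench import *;print(close_job())"
```

```text
the job is handed in; nothing more can be done
None
```

The job is handed in (no verdict was returned): the knob was broken loose and opened about 70°, the profile was pushed home with about 12 N, and the knob was turned back to tight and released with the stop against the profile; the can and offcut look unmoved, and the tape was out of the last picture but nothing went near it.

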